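# Replace the soft foot of an instrument enclosure

## Robot

A 6-joint arm with a two-finger parallel gripper is mounted at the origin on the work surface. World frame = base frame: x ahead of the robot, y to its left, z up, the work surface at z = 0. Lengths are in m, angles in rad, forces in N, time in s.
With the tool pointing down it reaches from about 0.25 to 0.775 m from the base axis. Payload 4 kg.
Tool frame: the origin (TCP) lies midway between the tips of the shut fingers; the grasp point (between the pads) lies 19 mm behind it; z points along the fingers, y is the direction in which the jaws open and shut (so a half turn about z gives the same grasp; the last joint's range is limited). The gripper opens to 94 mm and grips with 3 to 60 N. Pads are 16 mm wide; open, the fingers measure 119 mm over their backs; the gripper's body (75 mm by 177 mm) begins 78 mm behind the grasp point.
Start: joints at [-1.391, 0.087, 1.371, -0, 1.684, -0.103], TCP at [0.153, -0.528, 0.206] pointing down, gripper open.
Joint ranges: [-3.1, 3.1], [-0.76, 2.03], [0.27, 2.55], [-1.08, 4.22], [0.17, 2.65], [-2.57, 2.57]. Speed limits (rad/s): [2.79, 2.79, 3.14, 3.14, 3.14, 3.14].

## Interface

Orientations are given as [roll, pitch, yaw] about the fixed x, y, z axes, in that order (R = Rz(yaw) Ry(pitch) Rx(roll)).
In Python, from bench import robot, cams gives the robot as it stands.
- The arm moves only by the tool step_arm, never from a script. Its argument "plan" is a list that holds one entry, the list of rows, each a list of 5 numbers: the shift along the world's x, y, z in mm, then the turn about the world's z in rad, then the opening in per cent of the stroke, from 0 (shut) to 100 (fully open). In form: [[[tx, ty, tz, turn, fingers], ...]]. A call has 1 to 8 rows; each row is the pose to reach, as a shift and turn from the pose commanded when the call began; what a row does not reach only later rows make up. A row lasts 1/12 s, in which the tool goes at most 41.7 mm and 7.16 degrees, less where a joint would pass 70% of its speed; a pose out of reach is approached as far as the arm can. A call with a gripper value outside its range is refused whole. The fingers move at their own pace and stop on an object; the grip force is fixed at half the most. Time passes only in rows, so rows that repeat a pose let the fingers close. It gives the time, the measured TCP pose, the force and the opening at its end, in the units of the state.
- robot.get_obs(): the state, without advancing time (a new reading comes with each control period).
- cams.snapshot(name): name is "scene" or "top" or "wrist"; returns a dict with "frame" (420x560x3 uint8, red, green, blue), "camera_matrix" (3x3 intrinsics, pixels), "k1" (the pictures are not rectified: a ray, as slopes to the right and down, at radius r is drawn at 1 + k1 r^2 times it, then the intrinsics apply), "origin" and "attitude" of the camera in the world; the wrist camera has in their place "T_tool_cam" (4x4, takes a point from camera to tool coordinates, whose origin is the TCP and whose axes are the flange's). Camera axes: x right, y down, z forward; pixel columns grow to the right and rows downward; lengths in m; the calibration is good to about 2 mm. A picture is of the moment at which its call begins: read the wrist's pose just before it. There is no depth.
- robot.close_job(): hands the job in, once; it reports no verdict.
The state is a dict: "time": time; "joint_positions": joint angles; "qvel": joint speeds; "joint_torque": joint torques, N m; "tool_pos": TCP position; "ee_rot": TCP orientation; "wrist_force": force on the tool from outside, world axes, zero at the start; "wrist_torque": the same for the moment, N m; "width": finger opening in m.
Only numpy, scipy, OpenCV 4.12 (cv2) and the standard library are available. Lean on these libraries where they do the work, as an engineer would, in place of code of your own. Each camera call takes 0.05 s, during which the arm holds its last target. There are 200 camera calls.

## Task

One of the four rubber feet on the upturned grey enclosure has gone soft. Press the feet down one at a time, about 5 mm and holding a moment, until you have felt the one that pushes back only about half as hard as a sound one; take care never to squash a pad beyond 7 mm. Put the soft foot in the black scrap bin, then fit the spare foot upright and fully home in the empty recess; leave the sound feet in place and everything else on the bench alone.

Things in the scene. Friction and masses are not known exactly. Their poses are not given: they have to be found in the camera images.
- foot_a: anti-vibration foot: round steel housing, 34 mm diameter, 20 mm high, black rubber pad of 28 mm diameter standing 12 mm out of its top; about 60 g. Origin: centre of its flat underside, z up its axis. One of four look-alikes standing loose in the recesses in no fixed order (housing rises 14 mm, pad top 26 mm above the enclosure's face; lifts straight out by the housing). One of them is soft.
- foot_b: anti-vibration foot: round steel housing, 34 mm diameter, 20 mm high, black rubber pad of 28 mm diameter standing 12 mm out of its top; about 60 g. Origin: centre of its flat underside, z up its axis. One of four look-alikes standing loose in the recesses in no fixed order (housing rises 14 mm, pad top 26 mm above the enclosure's face; lifts straight out by the housing). One of them is soft.
- foot_c: anti-vibration foot: round steel housing, 34 mm diameter, 20 mm high, black rubber pad of 28 mm diameter standing 12 mm out of its top; about 60 g. Origin: centre of its flat underside, z up its axis. One of four look-alikes standing loose in the recesses in no fixed order (housing rises 14 mm, pad top 26 mm above the enclosure's face; lifts straight out by the housing). One of them is soft.
- foot_d: anti-vibration foot: round steel housing, 34 mm diameter, 20 mm high, black rubber pad of 28 mm diameter standing 12 mm out of its top; about 60 g. Origin: centre of its flat underside, z up its axis. One of four look-alikes standing loose in the recesses in no fixed order (housing rises 14 mm, pad top 26 mm above the enclosure's face; lifts straight out by the housing). One of them is soft.
- foot_e: anti-vibration foot: round steel housing, 34 mm diameter, 20 mm high, black rubber pad of 28 mm diameter standing 12 mm out of its top; about 60 g. Origin: centre of its flat underside, z up its axis. This is the sound spare, standing upright on the spare stand.
- pad_a (a joint): how far the rubber pad of foot_a is pressed into its housing, m: at rest 0 to 0.4 mm, grows as it is pressed straight down, springs back. A sound pad pushes back about 2.5 N per mm (12 N at 5 mm), a soft one about 1 N per mm (5 N at 5 mm); it bottoms at 9 mm and is damaged beyond 7.5 mm.
- pad_b (a joint): how far the rubber pad of foot_b is pressed into its housing, m: at rest 0 to 0.4 mm, grows as it is pressed straight down, springs back. A sound pad pushes back about 2.5 N per mm (12 N at 5 mm), a soft one about 1 N per mm (5 N at 5 mm); it bottoms at 9 mm and is damaged beyond 7.5 mm.
- pad_c (a joint): how far the rubber pad of foot_c is pressed into its housing, m: at rest 0 to 0.4 mm, grows as it is pressed straight down, springs back. A sound pad pushes back about 2.5 N per mm (12 N at 5 mm), a soft one about 1 N per mm (5 N at 5 mm); it bottoms at 9 mm and is damaged beyond 7.5 mm.
- pad_d (a joint): how far the rubber pad of foot_d is pressed into its housing, m: at rest 0 to 0.4 mm, grows as it is pressed straight down, springs back. A sound pad pushes back about 2.5 N per mm (12 N at 5 mm), a soft one about 1 N per mm (5 N at 5 mm); it bottoms at 9 mm and is damaged beyond 7.5 mm.
- pad_e (a joint): how far the rubber pad of foot_e is pressed into its housing, m: at rest 0 to 0.4 mm, grows as it is pressed straight down, springs back. A sound pad pushes back about 2.5 N per mm (12 N at 5 mm), a soft one about 1 N per mm (5 N at 5 mm); it bottoms at 9 mm and is damaged beyond 7.5 mm.
- enclosure: grey instrument enclosure lying upside down, fixed to the bench, 190 (x) x 150 (y) x 65 mm high, four round connectors sticking 22 mm out of its -x side; origin at the centre of the face lying on the bench. Its upper face has a round recess near each corner, at x = +-65 mm, y = +-48 mm.
- recess_1 (a point): centre of the floor of one of the enclosure's recesses: 36 mm diameter, 6 mm deep, 59 mm above the bench.
- recess_2 (a point): centre of the floor of one of the enclosure's recesses: 36 mm diameter, 6 mm deep, 59 mm above the bench.
- recess_3 (a point): centre of the floor of one of the enclosure's recesses: 36 mm diameter, 6 mm deep, 59 mm above the bench.
- recess_4 (a point): centre of the floor of one of the enclosure's recesses: 36 mm diameter, 6 mm deep, 59 mm above the bench.
- scrap_bin: black open plastic box, 130 x 130 mm, 35 mm high, walls and floor 4 to 5 mm, fixed to the bench; origin at the centre of its underside. It stands beside the enclosure, left or right.
- spare_stand: flat round aluminium disc with a rubber top, 110 mm diameter, 8 mm high, fixed, on the other side of the enclosure; origin at the centre of its underside.
- meter: bystander: orange handheld meter lying flat, 170 x 75 x 30 mm; origin at the centre of its underside.
- tape_roll: bystander: blue roll of tape lying flat, 76 mm diameter, 24 mm high; origin at the centre of its underside.
- screwdriver: bystander: screwdriver lying flat; origin at its middle, on the bench.
- bottle: bystander: small bottle standing, 50 mm diameter, 100 mm high; origin at the centre of its underside.
There are look-alikes about, which are no part of the job. What is shaped like the foot_c but blue or red is not meant.

How it is judged:
By the outcome, as a careful person would: the job done as asked, in the order asked, and still so for the second after the job is handed in, with the robot touching nothing.
It also fails if it takes over 72 s, if anything falls off the work surface, if the arm or the gripper's body presses on something with over 40 N, if the wrist force passes 120 N, or if a joint passes its speed limit or range.

## Working session

There is one attempt and no reset: what is moved stays moved. The work goes in short steps, Python scripts to look and compute and a tool call to move; the robot and the scene stay as the last step left them, time stands still between calls to the robot, and variables do not carry over. Pictures are saved under pics/ and viewed, about 8 in all and at most 12, crops included, and the job is handed in when it is done.

Besides the shell and the picture viewer there is one more tool, called after "Call:" as name([rows], argument=value, ...), one row to a line, values as JSON. step_arm: Moves the arm, as the interface text tells. Its arguments: {"type":"object","properties":{"plan":{"type":"array"}},"required":["plan"]}

```bash
mkdir -p pics; cat > h.py <<'E'
import numpy as np, cv2
from bench import robot, cams
def ray(s,u,v):
    K=np.array(s["camera_matrix"]);d=np.array([s["k1"],0,0,0,0.])
    # distortion: r*(1+k1 r^2)
    p=cv2.undistortPoints(np.array([[[u,v]]],float),K,d)[0,0]
    return np.array([p[0],p[1],1.])
def pix2z(s,u,v,z,T=None):
    if T is None:
        R=np.array(s["attitude"]);o=np.array(s["origin"])
        if R.shape!=(3,3):
            r,p,y=R; R=cv2.Rodrigues(np.array([0,0,y]))[0]@cv2.Rodrigues(np.array([0,p,0.]))[0]@cv2.Rodrigues(np.array([r,0,0.]))[0]
    else: R=T[:3,:3];o=T[:3,3]
    d=R@ray(s,u,v); return o+d*(z-o[2])/d[2]
def rpy(a):
    r,p,y=a; return cv2.Rodrigues(np.array([0,0,y]))[0]@cv2.Rodrigues(np.array([0,p,0.]))[0]@cv2.Rodrigues(np.array([r,0,0.]))[0]
def wristT(s,o):
    T=np.eye(4);a=np.array(o["ee_rot"],float);T[:3,:3]=rpy(a) if a.shape==(3,) else a;T[:3,3]=o["tool_pos"];return T@np.array(s["T_tool_cam"])
def save(n,f): cv2.imwrite("pics/"+n,cv2.cvtColor(f,cv2.COLOR_RGB2BGR))
E
python3 - <<'E'
from h import *
o=robot.get_obs();print(o)
import pickle
for n in("scene","top"):
    s=cams.snapshot(n);save(n+"0.png",s["frame"]);pickle.dump(s,open(n+".pkl","wb"));print(n,s["camera_matrix"],s["k1"],s["origin"],s["attitude"])
E
```

```text
{'time': 0.0, 'joint_positions': array([-1.39107574e+00,  8.79639050e-02,  1.37221697e+00, -1.47986206e-05,
        1.68357861e+00, -1.03080302e-01]), 'qvel': array([-0.00100951,  0.0003295 , -0.00090021,  0.00047459,  0.00161892,
       -0.00047788]), 'joint_torque': array([ 2.44951502e-05, -3.40185213e+01, -3.02424538e+01,  7.17397872e-02,
        3.31868045e-02, -1.74907400e-04]), 'tool_pos': array([ 0.1533811 , -0.52762733,  0.20431821]), 'ee_rot': array([-3.13943581e+00, -2.08331751e-04,  2.82799013e-01]), 'wrist_force': array([ 0.32245845,  0.07620542, -1.23372601]), 'wrist_torque': array([0.0043591 , 0.02174243, 0.01609397]), 'width': 0.09370569423033534}
scene [[432.33124189   0.         282.01545127]
 [  0.         432.33124189 209.02336116]
 [  0.           0.           1.        ]] -0.08279967562767307 [ 1.02520852 -0.73041176  0.60588604] [-2.17577447  0.02396684  0.5383808 ]
top [[445.46962472   0.         276.69878954]
 [  0.         445.46962472 206.49297971]
 [  0.           0.           1.        ]] -0.005375255287606511 [ 0.45829476 -0.07098123  1.08300914] [-3.03129027  0.01363552 -1.56046041]
```

View pics/top0.png

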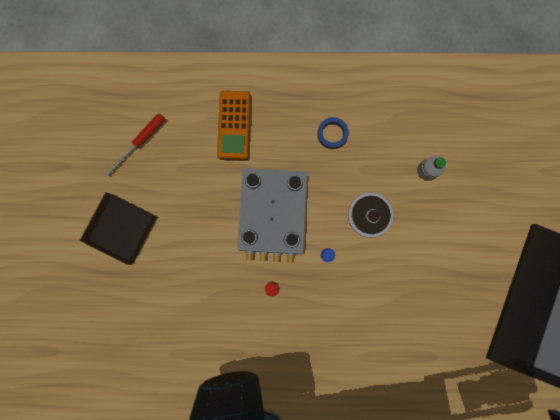

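View pics/scene0.png

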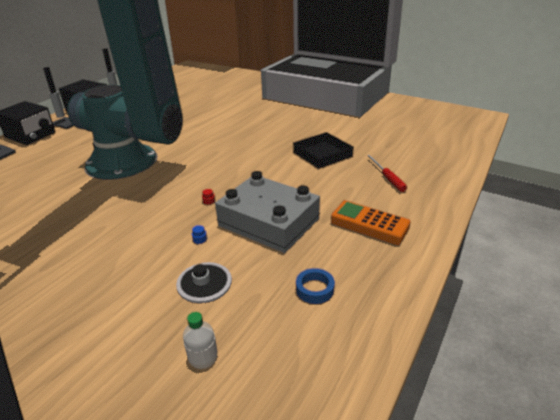

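Top view: enclosure (273,211) with four feet at about (253,181), (295,183), (250,237) and (292,240). The bin is at (119,228) and the spare stand at (371,215), with the spare at about (373,215). The blue (328,255) and red (272,289) look-alikes are not wanted. I'll enlarge to confirm.

```bash
python3 - <<'E'
from h import *
import pickle
s=pickle.load(open("top.pkl","rb"));f=s["frame"][155:275,230:400]
save("crop1.png",cv2.resize(f,None,fx=4.7,fy=4.7,interpolation=cv2.INTER_CUBIC))
E
```

```text
(no output)
```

View pics/crop1.png

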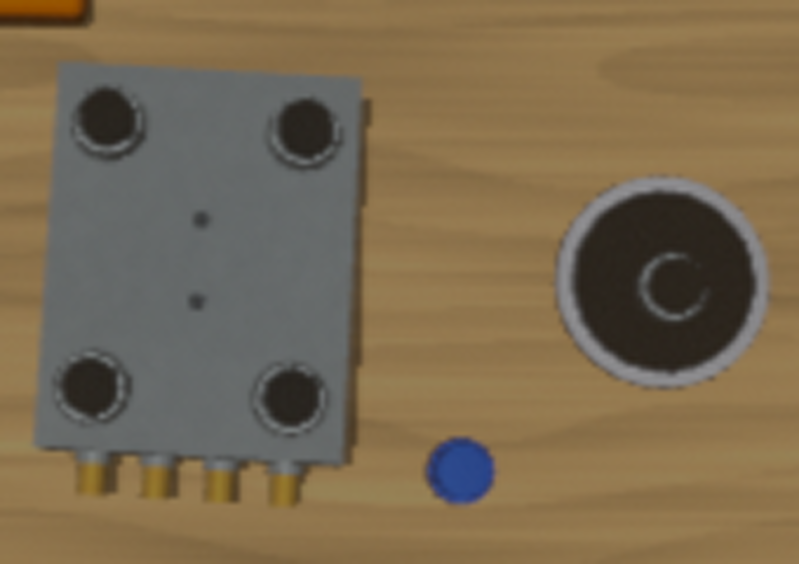

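The crop shows black pads in steel housings on the enclosure at crop pixels (107,116), (305,129), (91,387) and (291,397). The spare is at (676,286) on the stand. All five are grey/black, so they are the feet meant. The blue one is the look-alike.

```bash
python3 - <<'E'
from h import *
import pickle
s=pickle.load(open("top.pkl","rb"))
c=lambda u,v:((u+.5)/4.7-.5+230,(v+.5)/4.7-.5+155)
P=np.array([pix2z(s,*c(u,v),.091)[:2] for u,v in((107,116),(305,129),(91,387),(291,397))])
print(P.round(4))
ctr=P.mean(0);dx=(P[0]+P[1]-P[2]-P[3])/2;dy=(P[0]+P[2]-P[1]-P[3])/2
print("ctr",ctr,"L",np.linalg.norm(dx),np.linalg.norm(dy),"yaw",np.arctan2(dx[1],dx[0]),np.arctan2(-dy[0],dy[1]))
print("spare",pix2z(s,*c(675,286),.035),"stand",pix2z(s,*c(662,282),.008))
for p in((119,228),(105,193),(157,216),(131,264),(81,238)):print("bin",pix2z(s,*p,.035))
E
```

```text
[[ 0.6293 -0.0008]
 [ 0.6238 -0.0959]
 [ 0.4993  0.0047]
 [ 0.4955 -0.09  ]]
ctr [ 0.56197345 -0.04547849] L 0.12929653810843042 0.09502227686284255 yaw -0.04375475660755253 -0.049221575912728334
spare [ 0.55498334 -0.28309147  0.035     ] stand [ 0.5594792  -0.28191482  0.008     ]
bin [0.519695   0.31737775 0.035     ]
bin [0.60303956 0.35518836 0.035     ]
bin [0.5490351  0.22812726 0.035     ]
bin [0.43548948 0.28489748 0.035     ]
bin [0.49515478 0.4066749  0.035     ]
```

Call:
step_arm([
  [[342, 437, 0, -0.33, 0], [342, 437, 0, -0.33, 0], [342, 437, 0, -0.33, 0], [342, 437, 0, -0.33, 0], [342, 437, 0, -0.33, 0], [342, 437, 0, -0.33, 0], [342, 437, 0, -0.33, 0], [342, 437, 0, -0.33, 0]],
])

```text
time: 0.77
tool_pos: [0.3584, -0.2652, 0.2052]
ee_rot: [-3.141, 0.0, -0.048]
wrist_force: [0.8, -0.4, 0.1]
width: 0.0436
```

Call:
step_arm([
  [[136, 175, 0, 0, 0], [136, 175, 0, 0, 0], [136, 175, 0, 0, 0], [136, 175, 0, 0, 0], [136, 175, 0, 0, 0], [136, 175, 0, 0, 0], [136, 175, 0, 0, 0]],
])

```text
time: 1.35
tool_pos: [0.4949, -0.0891, 0.2045]
ee_rot: [-3.14, 0.001, -0.042]
wrist_force: [-0.6, 0.2, 0.4]
width: 0.0006
```

```bash
python3 - <<'E'
from h import *
o=robot.get_obs();s=cams.snapshot("wrist");T=wristT(s,o);print(o["tool_pos"],o["ee_rot"],o["wrist_force"],o["width"],T.round(3))
import pickle;pickle.dump((o,s),open("w1.pkl","wb"));save("w1.png",s["frame"])
for _ in range(4):
  q=robot.get_obs();print(q["tool_pos"],q["wrist_force"])
E
```

```text
[ 0.49490617 -0.08909756  0.20451561] [-3.14031569e+00  1.41140789e-03 -4.17293734e-02] [-0.57902464  0.16903593  0.38545495] 0.0005706235667938034 [[-0.041 -0.961 -0.275  0.575]
 [-0.999  0.039  0.012 -0.093]
 [-0.001  0.275 -0.961  0.384]
 [ 0.     0.     0.     1.   ]]
[ 0.49393983 -0.09087986  0.20466002] [ 0.05952997 -0.76425515 -0.01704438]
[ 0.49393983 -0.09087986  0.20466002] [ 0.05952997 -0.76425515 -0.01704438]
[ 0.49393983 -0.09087986  0.20466002] [ 0.05952997 -0.76425515 -0.01704438]
[ 0.49393983 -0.09087986  0.20466002] [ 0.05952997 -0.76425515 -0.01704438]
```

View pics/w1.png

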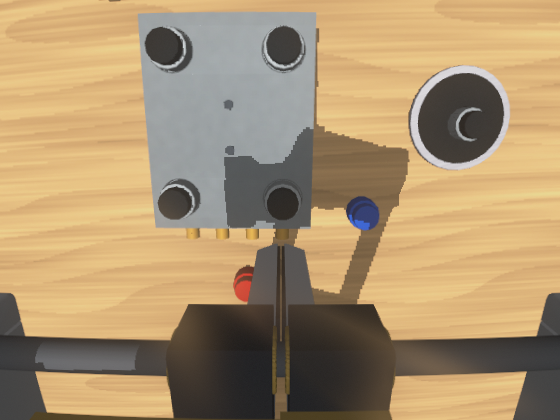

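Wrist view: pads at (164,46), (282,47), (176,202) and (282,203), with the spare's top at about (471,124). The shut fingertips are in line with the near-right foot.

```bash
python3 - <<'E'
from h import *
import pickle
o,s=pickle.load(open("w1.pkl","rb"))
o["tool_pos"]=np.array([.4944,-.0900,.2045]);o["ee_rot"]=np.array([-3.1405,.0005,-.045])
T=wristT(s,o)
P=np.array([pix2z(s,u,v,.091,T)[:2] for u,v in((164,46),(282,47),(176,202),(282,203))])
print(P.round(4))
ctr=P.mean(0);dx=(P[0]+P[1]-P[2]-P[3])/2;dy=(P[0]+P[2]-P[1]-P[3])/2
print("ctr",ctr,"L",np.linalg.norm(dx),np.linalg.norm(dy),"yaw",np.arctan2(dx[1],dx[0]),np.arctan2(-dy[0],dy[1]))
print(pix2z(s,471,124,.040,T))
E
```

```text
[[ 0.6275 -0.0046]
 [ 0.6218 -0.0968]
 [ 0.5013  0.0007]
 [ 0.4963 -0.0914]]
ctr [ 0.5617048  -0.04802197] L 0.1259682665080525 0.09228685812974231 yaw -0.04227056918851888 -0.05805597485666012
[ 0.55450806 -0.27879469  0.04      ]
```

Call:
step_arm([
  [[0, -1, -40, 0, 0], [0, -1, -80, 0, 0], [0, -1, -100, 0, 0], [0, -1, -106, 0, 0], [0, -1, -109, 0, 0], [0, -1, -109, 0, 0], [0, -1, -109, 0, 0]],
])

```text
time: 1.98
tool_pos: [0.4949, -0.0942, 0.0986]
ee_rot: [3.14, -0.004, -0.048]
wrist_force: [0.1, -0.5, 0.1]
width: 0.0005
```

Call:
step_arm([
  [[0, 0, -2, 0, 0], [0, 0, -4, 0, 0], [0, 0, -4, 0, 0]],
])

```text
time: 2.23
tool_pos: [0.4942, -0.0933, 0.0932]
ee_rot: [3.141, -0.001, -0.047]
wrist_force: [-1.1, -0.7, -0.1]
width: 0.0006
```

Call:
step_arm([
  [[0, 0, -1, 0, 0], [0, 0, -2, 0, 0], [0, 0, -2, 0, 0]],
])

```text
time: 2.48
tool_pos: [0.4939, -0.0931, 0.0905]
ee_rot: [3.141, -0.0, -0.047]
wrist_force: [0.1, -1.5, 0.9]
width: 0.0004
```

Call:
step_arm([
  [[0, 0, -1, 0, 0], [0, 0, -2, 0, 0], [0, 0, -3, 0, 0], [0, 0, -3, 0, 0], [0, 0, -3, 0, 0]],
])

```text
time: 2.9
tool_pos: [0.494, -0.0931, 0.0879]
ee_rot: [3.141, -0.0, -0.047]
wrist_force: [-0.6, 0.6, 2.9]
width: 0.0004
```

Call:
step_arm([
  [[0, 0, -1, 0, 0], [0, 0, -2, 0, 0], [0, 0, -2, 0, 0], [0, 0, -2, 0, 0], [0, 0, -2, 0, 0]],
])

```text
time: 3.32
tool_pos: [0.4939, -0.0932, 0.0859]
ee_rot: [3.141, -0.0, -0.047]
wrist_force: [-1.2, 1.3, 4.9]
width: 0.0004
```

D gives about 1 N/mm (0.9, 2.9 and 4.9 N at 90.5, 87.9 and 85.9 mm), so it is the soft foot: 4.9 N at 5 mm. I'll hold a moment, then lift.

Call:
step_arm([
  [[0, 0, 0, 0, 0], [0, 0, 0, 0, 0], [0, 0, 0, 0, 0], [0, 0, 0, 0, 0], [0, 0, 0, 0, 0], [0, 0, 0, 0, 0], [0, 0, 20, 0, 0], [0, 0, 40, 0, 60]],
])

```text
time: 3.98
tool_pos: [0.4924, -0.0928, 0.1236]
ee_rot: [-3.141, 0.005, -0.047]
wrist_force: [0.7, -0.2, 0.8]
width: 0.0043
```

Call:
step_arm([
  [[1, 1, 0, 1.571, 60], [1, 1, 0, 1.571, 60], [1, 1, 0, 1.571, 60], [1, 1, 0, 1.571, 60], [1, 1, 0, 1.571, 60], [1, 1, 0, 1.571, 60], [1, 1, 0, 1.571, 60], [1, 1, 0, 1.571, 60]],
])

```text
time: 4.65
tool_pos: [0.4943, -0.0921, 0.1242]
ee_rot: [-3.14, 0.001, 0.959]
wrist_force: [0.0, 0.3, 0.1]
width: 0.0551
```

Call:
step_arm([
  [[0, 0, 0, 0.571, 60], [0, 0, 0, 0.571, 60], [0, 0, 0, 0.571, 60], [0, 0, 0, 0.571, 60], [0, 0, 0, 0.571, 60], [0, 0, 0, 0.571, 60], [0, 0, 0, 0.571, 60]],
])

```text
time: 5.23
tool_pos: [0.4944, -0.0921, 0.1246]
ee_rot: [-3.14, -0.0, 1.522]
wrist_force: [0.6, -0.4, -0.1]
width: 0.0563
```

```bash
python3 - <<'E'
from h import *
o=robot.get_obs();s=cams.snapshot("wrist");print(o["tool_pos"],o["ee_rot"],o["width"],o["joint_positions"])
save("w2.png",s["frame"])
E
```

```text
[ 0.49442462 -0.09211607  0.12458466] [-3.14036331e+00 -2.29587687e-04  1.52172407e+00] 0.0562563532672472 [-2.96921203e-01  1.38879340e-02  1.60849443e+00 -7.91095086e-05
  1.52045838e+00 -2.47845058e-01]
```

View pics/w2.png

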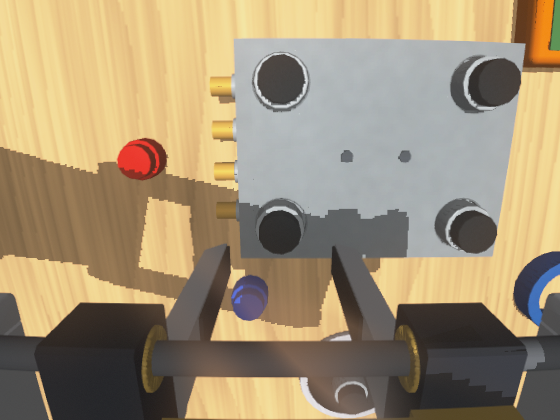

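Fingertips at about (222,250) and (341,250) straddle the soft foot (280,231) centrally. Descending to squeeze.

Call:
step_arm([
  [[0, 0, -30, 0, 60], [0, 0, -50, 0, 60], [0, 0, -56, 0, 60], [0, 0, -56, 0, 60], [0, 0, -56, 0, 60], [0, 0, -56, 0, 60]],
])

```text
time: 5.78
tool_pos: [0.4958, -0.0924, 0.0709]
ee_rot: [3.139, 0.001, 1.523]
wrist_force: [-0.8, 0.4, 0.6]
width: 0.0569
```

Call:
step_arm([
  [[0, 0, 0, 0, 30], [0, 0, 0, 0, 30], [0, 0, 0, 0, 30], [0, 0, 0, 0, 30], [0, 0, 0, 0, 30], [0, 0, 0, 0, 30]],
])

```text
time: 6.28
tool_pos: [0.495, -0.0922, 0.0701]
ee_rot: [3.141, 0.0, 1.524]
wrist_force: [-0.4, 0.6, 2.8]
width: 0.0329
```

Call:
step_arm([
  [[0, 0, 0, 0, 60], [0, 0, 0, 0, 60], [0, 0, 0, 0, 60], [0, 0, 0, 0, 60], [0, 0, 20, 0, 60], [0, 0, 40, 0, 60], [0, 0, 50, 0, 60]],
])

```text
time: 6.87
tool_pos: [0.4957, -0.0924, 0.1216]
ee_rot: [3.139, 0.001, 1.524]
wrist_force: [0.1, 0.2, 0.4]
width: 0.0562
```

Call:
step_arm([
  [[0, 0, 0, -1.571, 60], [0, 0, 0, -1.571, 60], [0, 0, 0, -1.571, 60], [0, 0, 0, -1.571, 60], [0, 0, 0, -1.571, 60], [0, 0, 0, -1.571, 60], [0, 0, 0, -1.571, 60], [0, 0, 0, -1.571, 60]],
])

```text
time: 7.53
tool_pos: [0.4947, -0.0921, 0.1192]
ee_rot: [-3.141, 0.0, 0.518]
wrist_force: [-0.2, 0.7, -0.1]
width: 0.0565
```

Call:
step_arm([
  [[0, 0, 0, -0.571, 60], [0, 0, 0, -0.571, 60], [0, 0, 0, -0.571, 60], [0, 0, 0, -0.571, 60], [0, 0, 0, -0.571, 60], [0, 0, 0, -0.571, 60], [0, 0, -30, -0.571, 60]],
])

```text
time: 8.12
tool_pos: [0.4994, -0.0935, 0.0953]
ee_rot: [3.138, -0.013, -0.045]
wrist_force: [1.7, -0.6, 1.5]
width: 0.0565
```

Call:
step_arm([
  [[0, 0, -15, 0, 60], [0, 0, -22, 0, 60], [0, 0, -22, 0, 60], [0, 0, -22, 0, 30], [0, 0, -22, 0, 30], [0, 0, -22, 0, 30], [0, 0, -22, 0, 30], [0, 0, -22, 0, 30]],
])

```text
time: 8.78
tool_pos: [0.4953, -0.0917, 0.0682]
ee_rot: [-3.141, -0.001, -0.047]
wrist_force: [-0.0, 3.0, 1.7]
width: 0.0327
```

Call:
step_arm([
  [[0, 0, 0, 0, 30], [0, 0, 0, 0, 30], [0, 0, 0, 0, 30]],
])

```text
time: 9.03
tool_pos: [0.4953, -0.0917, 0.0681]
ee_rot: [-3.141, -0.001, -0.047]
wrist_force: [-0.1, 2.9, 3.7]
width: 0.0332
```

Soft foot gripped (33 mm wide). Lifting straight out, then to the bin.

Call:
step_arm([
  [[0, 0, 4, 0, 30], [0, 0, 10, 0, 30], [0, 0, 30, 0, 30], [0, 0, 60, 0, 30], [0, 0, 90, 0, 30], [0, 0, 90, 0, 30], [0, 0, 90, 0, 30]],
])

```text
time: 9.62
tool_pos: [0.4959, -0.0933, 0.1599]
ee_rot: [3.139, -0.005, -0.048]
wrist_force: [0.4, -0.8, -0.8]
width: 0.0335
```

```bash
python3 - <<'E'
from h import *
o=robot.get_obs();s=cams.snapshot("wrist");print(o["tool_pos"],o["wrist_force"],o["width"])
save("w3.png",s["frame"])
E
```

```text
[ 0.49593404 -0.09334829  0.15993   ] [ 0.3885586  -0.84870715 -0.82709154] 0.033462381950597635
```

View pics/w3.png

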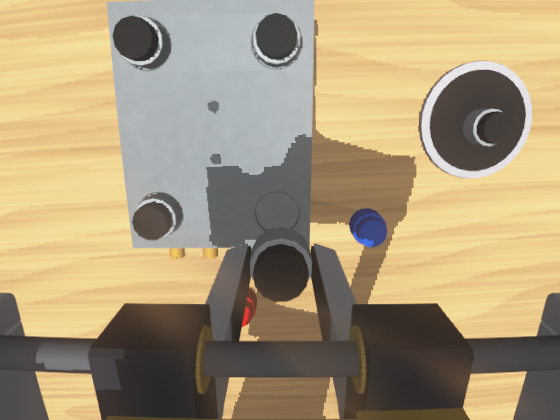

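The foot is in the grip at (280,272), the recess at (278,211) is empty, and the other three feet are in place. On to the bin.

Call:
step_arm([
  [[25, 410, 0, 0, 30], [25, 410, 0, 0, 30], [25, 410, 0, 0, 30], [25, 410, 0, 0, 30], [25, 410, 0, 0, 30], [25, 410, 0, 0, 30], [25, 410, 0, 0, 30], [25, 410, 0, 0, 30]],
])

```text
time: 10.33
tool_pos: [0.5137, 0.2418, 0.1549]
ee_rot: [3.139, 0.004, -0.047]
wrist_force: [1.7, -0.7, -0.6]
width: 0.0333
```

Call:
step_arm([
  [[5, 77, 0, 0, 30], [5, 77, 0, 0, 30], [5, 77, -40, 0, 30], [5, 77, -80, 0, 30], [5, 77, -110, 0, 30], [5, 77, -136, 0, 30], [5, 77, -138, 0, 30], [5, 77, -138, 0, 30]],
])

```text
time: 11.0
tool_pos: [0.5174, 0.316, 0.0155]
ee_rot: [3.137, 0.007, -0.047]
wrist_force: [0.1, 0.2, -0.7]
width: 0.0332
```

Call:
step_arm([
  [[0, 0, 0, 0, 55], [0, 0, 0, 0, 55], [0, 0, 0, 0, 55], [0, 0, 0, 0, 55], [0, 0, 30, 0, 55], [0, 0, 70, 0, 55], [0, 0, 110, 0, 55], [0, 0, 150, 0, 55]],
])

```text
time: 11.67
tool_pos: [0.52, 0.3174, 0.1723]
ee_rot: [-3.141, -0.001, -0.047]
wrist_force: [0.0, 0.1, 0.4]
width: 0.0517
```

```bash
python3 - <<'E'
from h import *
o=robot.get_obs();s=cams.snapshot("wrist");print(o["tool_pos"],o["wrist_force"],o["width"])
save("w4.png",s["frame"])
E
```

```text
[0.51996011 0.31743635 0.17225358] [0.01739347 0.11202878 0.37630396] 0.051686436619214696
```

View pics/w4.png

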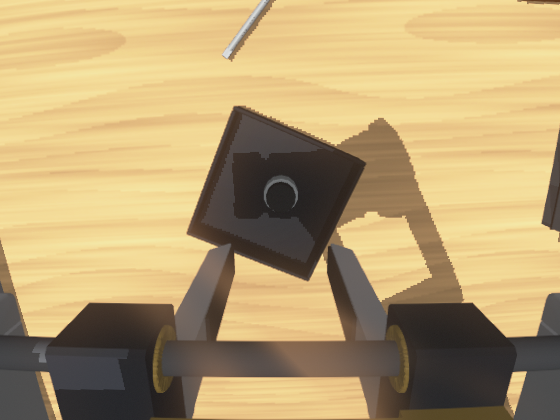

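The soft foot stands upright in the bin at (281,193). On to the spare, turning the jaws along x on the way.

Call:
step_arm([
  [[35, -598, 0, 1.571, 55], [35, -598, 0, 1.571, 55], [35, -598, 0, 1.571, 55], [35, -598, 0, 1.571, 55], [35, -598, 0, 1.571, 55], [35, -598, 0, 1.571, 55], [35, -598, 0, 1.571, 55], [35, -598, 0, 1.571, 55]],
])

```text
time: 12.38
tool_pos: [0.5389, 0.0081, 0.1708]
ee_rot: [3.139, -0.002, 0.883]
wrist_force: [1.6, 0.2, 0.2]
width: 0.0517
```

Call:
step_arm([
  [[16, -288, -20, 0.64, 55], [16, -288, -20, 0.64, 55], [16, -288, -20, 0.64, 55], [16, -288, -20, 0.64, 55], [16, -288, -20, 0.64, 55], [16, -288, -20, 0.64, 55], [16, -288, -20, 0.64, 55], [16, -288, -20, 0.64, 55]],
])

```text
time: 13.05
tool_pos: [0.554, -0.2841, 0.1494]
ee_rot: [3.141, 0.003, 1.511]
wrist_force: [-0.7, 0.1, 0.3]
width: 0.0518
```

```bash
python3 - <<'E'
from h import *
import pickle
o=robot.get_obs();s=cams.snapshot("wrist");o=robot.get_obs();print(o["tool_pos"],o["ee_rot"],o["width"])
pickle.dump((o,s),open("w5.pkl","wb"));save("w5.png",s["frame"])
E
```

```text
[ 0.55403503 -0.28354686  0.14916726] [3.14136128e+00 2.39349107e-03 1.51086526e+00] 0.051851253423330045
```

View pics/w5.png

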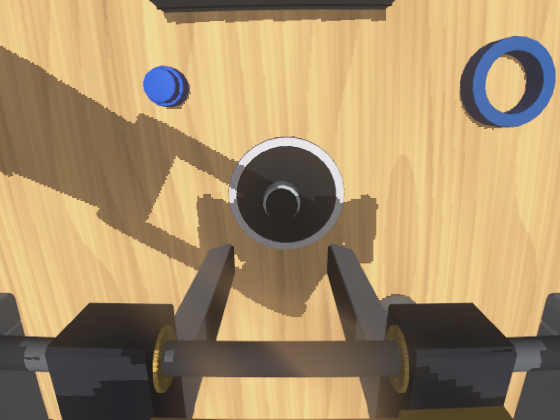

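The spare's top is at (282,203), centred between the tips.

```bash
python3 - <<'E'
from h import *
import pickle
o,s=pickle.load(open("w5.pkl","rb"));T=wristT(s,o)
print(pix2z(s,282,204,.040,T))
o2,s2=pickle.load(open("w1.pkl","rb"))
E
```

```text
[ 0.55538887 -0.28144992  0.04      ]
```

Call:
step_arm([
  [[1, 2, -40, 0, 55], [1, 2, -80, 0, 55], [1, 2, -110, 0, 55], [1, 2, -128, 0, 55], [1, 2, -131, 0, 55], [1, 2, -131, 0, 55], [1, 2, -131, 0, 55]],
])

```text
time: 13.68
tool_pos: [0.5571, -0.2758, 0.0207]
ee_rot: [3.139, 0.001, 1.518]
wrist_force: [0.7, -0.2, 0.2]
width: 0.0517
```

Call:
step_arm([
  [[0, 0, 0, 0, 30], [0, 0, 0, 0, 30], [0, 0, 0, 0, 30], [0, 0, 0, 0, 30], [0, 0, 0, 0, 30], [0, 0, 0, 0, 30]],
])

```text
time: 14.18
tool_pos: [0.5566, -0.2765, 0.0205]
ee_rot: [3.139, 0.001, 1.517]
wrist_force: [-2.1, 1.6, 6.4]
width: 0.0321
```

Call:
step_arm([
  [[0, 0, 0, 0, 60], [0, 0, 0, 0, 60], [0, 0, 0, 0, 60], [0, 0, 0, 0, 60], [0, 0, 20, 0, 60], [0, 0, 40, 0, 60], [0, -5, 50, 0, 60], [0, -5, 50, 0, 60]],
])

```text
time: 14.85
tool_pos: [0.5575, -0.283, 0.0718]
ee_rot: [3.136, 0.003, 1.516]
wrist_force: [0.1, 0.1, -0.3]
width: 0.0562
```

Call:
step_arm([
  [[0, 0, 0, -1.571, 60], [0, 0, 0, -1.571, 60], [0, 0, 0, -1.571, 60], [0, 0, 0, -1.571, 60], [0, 0, 0, -1.571, 60], [0, 0, 0, -1.571, 60], [0, 0, 0, -1.571, 60], [0, 0, 0, -1.571, 60]],
])

```text
time: 15.52
tool_pos: [0.555, -0.2809, 0.0669]
ee_rot: [-3.14, 0.001, 0.51]
wrist_force: [-0.3, -0.5, 0.5]
width: 0.0564
```

Call:
step_arm([
  [[0, 0, 0, -0.565, 60], [0, 0, 0, -0.565, 60], [0, 0, 0, -0.565, 60], [0, 0, 0, -0.565, 60], [0, 0, 0, -0.565, 60], [0, 0, 0, -0.565, 60], [0, 0, 0, -0.565, 60], [0, 0, 0, -0.565, 60]],
])

```text
time: 16.18
tool_pos: [0.5554, -0.2809, 0.0677]
ee_rot: [-3.141, 0.001, -0.047]
wrist_force: [-1.3, -0.4, 0.0]
width: 0.0564
```

```bash
python3 - <<'E'
from h import *
import pickle
o=robot.get_obs();s=cams.snapshot("wrist");o=robot.get_obs();print(o["tool_pos"],o["ee_rot"],o["width"])
pickle.dump((o,s),open("w6.pkl","wb"));save("w6.png",s["frame"])
E
```

```text
[ 0.55549302 -0.28101346  0.06794003] [-3.14124340e+00  7.89708430e-04 -4.70243416e-02] 0.05622173071317815
```

View pics/w6.png

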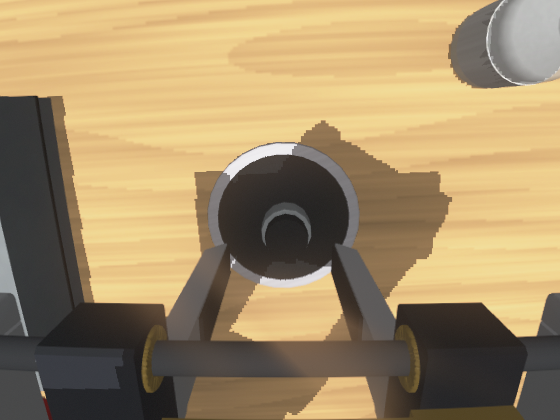

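The spare at (286,230) is upright and within the jaws. Descending to grip it at the same height as the soft one.

Call:
step_arm([
  [[1, -1, -30, 0, 60], [1, -1, -47, 0, 60], [1, -1, -50, 0, 60], [1, -1, -50, 0, 60], [1, -1, -50, 0, 60], [1, -1, -50, 0, 60], [1, -1, -50, 0, 60], [1, -1, -50, 0, 60]],
])

```text
time: 16.9
tool_pos: [0.5576, -0.2825, 0.02]
ee_rot: [3.14, -0.002, -0.048]
wrist_force: [0.0, 0.8, -0.2]
width: 0.0564
```

Call:
step_arm([
  [[0, 0, 0, 0, 30], [0, 0, 0, 0, 30], [0, 0, 0, 0, 30], [0, 0, 0, 0, 30], [0, 0, 0, 0, 30], [0, 0, 0, 0, 30], [0, 0, 0, 0, 30], [0, 0, 0, 0, 30]],
])

```text
time: 17.57
tool_pos: [0.5569, -0.2824, 0.0188]
ee_rot: [3.141, -0.0, -0.048]
wrist_force: [0.4, -0.5, 0.7]
width: 0.0332
```

Call:
step_arm([
  [[0, 0, 10, 0, 30], [0, 0, 50, 0, 30], [0, 0, 90, 0, 30], [0, 0, 120, 0, 30], [-20, 60, 120, 0, 30], [-40, 120, 120, 0, 30], [-61, 190, 120, 0, 30], [-61, 190, 120, 0, 30]],
])

```text
time: 18.23
tool_pos: [0.5047, -0.1218, 0.1391]
ee_rot: [-3.141, -0.001, -0.049]
wrist_force: [2.2, -0.2, -0.7]
width: 0.0329
```

Call:
step_arm([
  [[0, 0, 0, 0, 30], [0, 0, 0, 0, 30], [0, 0, 0, 0, 30], [0, 0, 0, 0, 30], [0, 0, 0, 0, 30], [0, 0, 0, 0, 30]],
])

```text
time: 18.73
tool_pos: [0.5058, -0.1246, 0.1384]
ee_rot: [3.142, 0.0, -0.05]
wrist_force: [0.1, 0.5, -0.8]
width: 0.0331
```

Call:
step_arm([
  [[-10, 33, 0, 0, 30], [-10, 33, -20, 0, 30], [-10, 33, -50, 0, 30], [-10, 33, -58, 0, 30], [-10, 33, -58, 0, 30], [-10, 33, -58, 0, 30], [-10, 33, -58, 0, 30], [-10, 33, -58, 0, 30]],
])

```text
time: 19.4
tool_pos: [0.4968, -0.0911, 0.0823]
ee_rot: [3.141, -0.003, -0.049]
wrist_force: [-0.1, 0.5, -0.2]
width: 0.0333
```

Call:
step_arm([
  [[0, 0, 0, 0, 30], [0, 0, 0, 0, 30], [0, 0, 0, 0, 30], [0, 0, 0, 0, 30]],
])

```text
time: 19.73
tool_pos: [0.4957, -0.0905, 0.0809]
ee_rot: [3.141, -0.001, -0.048]
wrist_force: [0.3, 0.2, -0.8]
width: 0.0327
```

Call:
step_arm([
  [[-0.5, -1.2, 0, 0, 30], [-0.5, -1.2, 0, 0, 30], [-0.5, -1.2, -3, 0, 30], [-0.5, -1.2, -5, 0, 30], [-0.5, -1.2, -7, 0, 30], [-0.5, -1.2, -7, 0, 30], [-0.5, -1.2, -7, 0, 30]],
])

```text
time: 20.32
tool_pos: [0.4949, -0.0915, 0.0732]
ee_rot: [-3.141, 0.001, -0.048]
wrist_force: [0.3, 0.1, -0.6]
width: 0.0331
```

It is inside the recess with no contact force. Continuing down.

Call:
step_arm([
  [[0, 0, -1, 0, 30], [0, 0, -2, 0, 30], [0, 0, -3, 0, 30], [0, 0, -3, 0, 30], [0, 0, -3, 0, 30]],
])

```text
time: 20.73
tool_pos: [0.495, -0.0916, 0.0704]
ee_rot: [-3.142, 0.0, -0.048]
wrist_force: [0.7, 0.7, -0.0]
width: 0.0331
```

Call:
step_arm([
  [[0, 0, -1, 0, 30], [0, 0, -1.5, 0, 30], [0, 0, -1.5, 0, 30], [0, 0, -1.5, 0, 30]],
])

```text
time: 21.07
tool_pos: [0.4952, -0.0916, 0.0697]
ee_rot: [3.141, -0.0, -0.048]
wrist_force: [-2.3, 1.2, 4.8]
width: 0.0332
```

Floor contact of 4.8 N at TCP z 69.7 mm (69.8 expected), so it is seated. Releasing and backing away.

Call:
step_arm([
  [[0, 0, 0, 0, 60], [0, 0, 0, 0, 60], [0, 0, 0, 0, 60], [0, 0, 0, 0, 60], [0, 0, 20, 0, 60], [0, 0, 50, 0, 60], [0, 0, 90, 0, 60], [0, 0, 120, 0, 60]],
])

```text
time: 21.73
tool_pos: [0.4953, -0.0918, 0.1912]
ee_rot: [3.141, -0.001, -0.048]
wrist_force: [1.2, -0.8, 0.2]
width: 0.056
```

Call:
step_arm([
  [[-60, -30, 0, 0, 60], [-60, -30, 0, 0, 60], [-60, -30, 0, 0, 60], [-60, -30, 0, 0, 60], [-60, -30, 0, 0, 60]],
])

```text
time: 22.15
tool_pos: [0.4354, -0.1215, 0.1887]
ee_rot: [-3.141, -0.0, -0.048]
wrist_force: [-0.5, 0.7, 0.5]
width: 0.0562
```

```bash
python3 - <<'E'
from h import *
s=cams.snapshot("wrist");w=s["frame"]
t=cams.snapshot("scene")["frame"][150:260,190:360]
a=cv2.resize(w[0:320,80:480],(400,320));b=cv2.resize(t,(400,259),interpolation=cv2.INTER_CUBIC)
save("fin.png",np.vstack([a,b]));print(robot.get_obs()["tool_pos"])
E
```

```text
[ 0.4356011  -0.12127493  0.18851076]
```

View pics/fin.png

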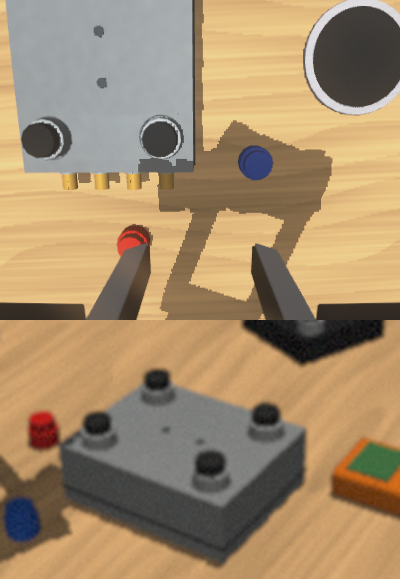

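The spare is upright and level with the other three, at (161,138) in the upper part and (97,428) in the lower. The stand is empty and the soft foot is in the bin.

```bash
python3 -c "
from bench import robot;print(robot.close_job())"
```

```text
the job is handed in; nothing more can be done
None
```

The soft foot is in the scrap bin and the spare is upright and fully home in its recess. The job took about 22 s of the 72 s allowed.

- **Finding the soft foot:** The first foot I pressed, at the near right (-x, -y) corner of the enclosure, gave 0.9, 2.9 and 4.9 N at about 0.5, 3 and 5 mm, roughly 1 N per mm. That matches the soft figure given, so I stopped there. I did not press a sound foot for comparison.
- **Scrapping it:** I lifted it straight out and released it on the bin floor. The wrist picture showed it standing in the bin.
- **Fitting the spare:** It slid in without side contact and met the floor at TCP height 69.7 mm against 69.8 mm expected, with 4.8 N.
- **Last checks:** The final pictures show all four feet upright and level and the stand empty. The gripper had backed well clear. The sound feet were not touched, and the force never came near the limits in the readings.
- **Disagreements:** On the first descent at the spare, the gripper stopped about 5 mm off in y, which I corrected before gripping. The wrist camera also measured the foot spacing about 3% short, so I relied on the top camera and on squeezing the foot from two directions.

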